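# Slide the spray can home in its bench dock with the push stick

## Task

Take the forked wooden push stick and with it slide the tall pale grey spray can along the bench into the low aluminium dock, pushing low down so that the can stays upright and never leaves the bench; do not touch the can with the gripper. Press it gently on until the sprung black buffer at the closed end pushes back on it with about 10 N and hold that for half a second, never putting more than 15 N on the can. Then ease off so that it is left standing against the buffer, lay the stick flat on the bench clear of the can, and leave the blue can and the jar where they stand.

Things in the scene. Friction and masses are not known exactly. Their poses are not given: they have to be found in the camera images.
- can_mid (a point): Centre of the tall pale grey aerosol can with a white cap (53 mm diameter, 155 mm high, straight-sided to 105 mm, 0.3 to 0.6 kg, loose): on its axis 70 mm above its foot; z runs up its axis. Its thin wall may take 15 N. It slides on the bench under a push of 1.5 to 5 N; pushed much above a third of its height it tips over.
- stick_grip (a point): Wooden push stick, 120 g, loose, lying on the bench: centre of its upright grip block (22 mm wide across y, 50 mm long along x, 52 mm high), 30 mm above its flat underside. x points to the forked nose, z up. The bar under it is 26 mm wide, 22 mm high, and ends 31 mm behind the point. A can nested in the fork has its axis 108 mm ahead of the point; the nose is 46 mm wide, 24 mm high.
- dock: Fixed bench dock without floor. Origin on the bench at the middle of the mouth; x points into the bay, y across, z up. Two aluminium rails 38 mm high, inner faces 62 mm apart, run from x = 25 to 130 mm; flares widen the entrance to 79 mm between x = 8 and 25 mm. Bracket included it is up to 260 mm long; 106 mm wide over the rail feet.
- bracket: Grey bracket at the dock's closed end, 62 mm high, standing at dock x = 165 mm; its origin is the point on the bench at dock x = 60 mm, axes as the dock's. Its black sprung buffer (46 mm wide, 6 to 52 mm above the bench) has its free face anywhere from dock x = 82 to 122 mm: not measured, find it by feel or sight. It yields from 1 N, 2.5 N more per mm, 12 mm in all; let go, it pushes the can back some mm and stays touching it.
- stick: The push stick again: origin at the middle of its underside, straight below the grip block's centre; axes as at point stick_grip.
- can: The pale grey can again: origin at the centre of its foot.
- blue_can: Blue spray can, 50 mm diameter, 140 mm high, loose, a bystander; origin at the centre of its foot.
- pellet_jar: Clear jar, 52 mm diameter, 58 mm high, loose, a bystander; origin at the centre of its foot.
There are look-alikes about, which are no part of the job. There is more than one size of the can; the job needs the largest.

How it is judged:
On the way:
1. the can stands upright in the dock, pressed by the stick against the sprung buffer with more than 8 N for 0.3 s (contact force between can and bracket above 8 N and contact force between stick and can above 5 N and x of can_mid in the frame of dock above 0.05 m and angle between can_mid's own z axis and vertical below 0.1 rad), for 0.3 s.
At the end, for the whole second after the job is handed in: The can stands upright (within 0.06 rad) and at rest between the rails, its axis 50 to 112 mm inside the mouth and within 10 mm of the middle, still touching the sprung buffer; the stick lies flat on the bench on its underside, at rest and not touching the can (x of can_mid in the frame of dock between 0.05 and 0.112 m and y of can_mid in the frame of dock between -0.01 and 0.01 m and contact force between can and bracket above 0.2 N and angle between can_mid's own z axis and vertical below 0.06 rad and linear speed of each of can, stick below 0.02 m/s and height (world z) of stick_grip between 0.02 and 0.036 m and angle between stick_grip's own z axis and vertical below 0.1 rad and contact force between stick and can below 0.1 N).
It fails at once if the can tips by more than 0.2 rad (angle between can_mid's own z axis and vertical above 0.2 rad).
It fails at once if the can is lifted off the bench (more than 8 mm) (height (world z) of can_mid above 0.078 m).
It fails at once if the robot itself, not the stick, presses on the can (more than 1 N) (contact force between any of the fingers, the arm and can above 1 N).
It fails at once if the can is pushed with more than 15 N, by the stick or against the buffer (contact force between stick and can above 15 N or contact force between can and bracket above 15 N).
It fails at once if the blue can or the jar is moved by more than 15 mm (distance of any of blue_can, pellet_jar from where it was at the start of the episode above 0.015 m).
It also fails if it takes over 72 s, if anything falls off the work surface, if the arm or the gripper's body presses on something with over 40 N, if the wrist force passes 120 N, or if a joint passes its speed limit or range.

## Robot

A 7-joint arm with a two-finger parallel gripper is mounted at the origin on the work surface; the furniture and walls round the work are solid. World frame = base frame: x ahead of the robot, y to its left, z up, the work surface at z = 0. Lengths are in m, angles in rad, forces in N, time in s.
With the tool pointing down it reaches from about 0.4 to 0.85 m from the base axis. Payload 10.4 kg.
Tool frame: the origin (TCP) lies between the finger pads; the fingertips stand manip.tcp_to_tips ahead of it and the grasp point (between the pads) lies 2 mm behind it (manip.tcp_to_tips is the distance from the TCP to the fingertips, in m); y points along the fingers, z is the direction in which the jaws open and shut, and the axes are right-handed (so a half turn about y gives the same grasp; the last joint's range is limited). The gripper opens to 85 mm and grips with 20 to 120 N. Pads are 22 mm wide; open, the fingers measure 114 mm over their backs; the gripper's body (76 mm by 85 mm) begins 54 mm behind the grasp point. The pads swing forward as they close: fully open they stand 13 mm farther back than shut.
Start: joints at [1.178, 0.332, -0.065, 1.46, 0.022, 1.35, -0.088], TCP at [0.226, -0.583, 0.248] pointing down, gripper open.
Joint ranges: [-2.6, 2.6], [-0.5, 2.12], [-1.47, 1.34], [0.16, 2.42], [-1.27, 4.41], [0.06, 2.06], [-2.6, 2.6]. Speed limits (rad/s): [2.22, 2.22, 2.79, 2.79, 3.14, 3.14, 3.14].

## Interface

Orientations are given as a unit quaternion [x, y, z, w].
In Python, from workcell import manip gives the robot as it stands. The module is installed in compiled form; this text tells all that it offers.
- The arm moves only by the tool move_arm, never from a script. Its argument "increments" is a list of rows, each an object with "offset": the shift along the tool's x, y, z in m, a list of three; "yaw": the turn about the tool's y in degrees; "jaw": the closure in counts, from 0 (fully open) to 255 (shut). In form: [{"offset": [tx, ty, tz], "yaw": yaw, "jaw": jaw}, ...]. A call has 1 to 10 rows; each row is the pose to reach, as a shift and turn from the pose measured when the call began, along the tool's axes at that moment; what a row does not reach only later rows make up. A row lasts 1/12 s, in which the tool goes at most 41.7 mm and 7.16 degrees, less where a joint would pass 70% of its speed; a pose out of reach is approached as far as the arm can. A call with a gripper value outside its range is refused whole. The fingers move at their own pace and stop on an object; "squeeze" is the grip in N (left out, the last holds). Time passes only in rows, so rows that repeat a pose let the fingers close. It gives the time, the measured TCP pose, the force and the opening at its end, in the units of the state.
- manip.get_obs(): the state, without advancing time (a new reading comes with each control period).
- manip.camera(name): name is "scene" or "top" or "wrist"; returns a dict with "pixels" (420x560x3 uint8, red, green, blue), "depth" (420x560 float32, m along the optical axis (not along the pixel's ray), 0 where there is no reading), "intrinsics" (3x3 intrinsics, pixels), "R" (3x3) and "t" (3): a world point X has camera coordinates R X + t; the wrist camera has in their place "mount" (4x4, takes a point from camera to tool coordinates, whose origin is the TCP and whose axes are the tool frame's). Camera axes: x right, y down, z forward; pixel columns grow to the right and rows downward; lengths in m; the calibration is good to about 2 mm. The wrist camera is an equidistant fisheye: a pixel r from the principal point sees the ray r / f radians off the axis. A picture is of the moment at which its call begins: read the wrist's pose just before it.
- manip.hand_in(): hands the job in, once; it reports no verdict.
Trained networks look in a picture, given as the dict that the camera call returned (one of the last four; its "shot" number tells which), for a name from the list of things; names that differ only in an ending like _2 or _b are one class to them, and where a whole thing is asked for, a point or a joint stands for the part that bears it (a point fixed in the world has none). Each returns a list of dicts, best first, with "confidence" (0 to 1); they miss things now and then, are a little off and sometimes report something else, mostly with a low value. They report only what shows in the picture. A call takes as long as a camera call. They do not tell look-alikes from the thing itself.
- manip.recognise(picture, query): "bbox" ([left, top, right, bottom] in pixels, round what is visible of it).
- manip.spot_point(picture, query): "centre" ([column, row] in pixels: a listed point, or the origin of a listed thing).
The state is a dict: "clock": time; "joint_pos": joint angles; "joint_velocities": joint speeds; "tau": joint torques, N m; "position": TCP position; "ee_rot": TCP orientation; "ft_force": force on the tool from outside, world axes, zero at the start; "torque": the same for the moment, N m; "grip_width": opening from 0.0 (shut) to 1.0 (fully open).
Only numpy, scipy, OpenCV 4.12 (cv2) and the standard library are available. Lean on these libraries where they do the work, as an engineer would, in place of code of your own. Each camera call takes 0.05 s, during which the arm holds its last target. There are 200 camera calls.

## Working session

There is one attempt and no reset: what is moved stays moved. The work goes in short steps, Python scripts to look and compute and a tool call to move; the robot and the scene stay as the last step left them, time stands still between calls to the robot, and variables do not carry over. Pictures are saved under pics/ and viewed, about 8 in all and at most 12, crops included, and the job is handed in when it is done.

Besides the shell and the picture viewer there is one more tool, called as a command line: name --argument value ..., lists and objects as JSON in quotes. move_arm: Moves the arm, as the interface text tells. Its arguments: {"type":"object","properties":{"increments":{"type":"array","items":{"type":"object","properties":{"offset":{"type":"array","items":{"type":"number"}},"yaw":{"type":"number"},"jaw":{"type":"number"}}}},"squeeze":{"type":"number"}},"required":["increments"]}

```bash
mkdir -p pics
cat > h.py <<'E'
import numpy as np, cv2
from workcell import manip
from scipy.spatial.transform import Rotation as Ro
def snap(n,f=None):
    p=manip.camera(n)
    if f: cv2.imwrite('pics/'+f,p['pixels'][:,:,::-1])
    return p
def cloud(p):
    d=p['depth'];K=p['intrinsics'];v,u=np.indices(d.shape)
    c=np.stack([(u-K[0,2])/K[0,0]*d,(v-K[1,2])/K[1,1]*d,d],-1)
    return (c-p['t'])@p['R']
def onplane(p,uv,z):
    K=p['intrinsics'];r=np.linalg.solve(K,[uv[0],uv[1],1]);r=p['R'].T@r;o=-p['R'].T@p['t']
    return o+r*(z-o[2])/r[2]
E
cat > a.py <<'E'
from h import *
o=manip.get_obs();print(o);print(manip.tcp_to_tips, Ro.from_quat(o['ee_rot']).as_matrix().round(3))
ims=[]
for n in ['scene','top']:
    p=snap(n,n+'1.png')
    print(n,(-p['R'].T@p['t']).round(3))
    for q,z in [('can_mid',.07),('stick_grip',.03),('dock',0),('bracket',0),('stick',0),('can',0),('blue_can',0),('pellet_jar',0)]:
        for r in manip.spot_point(p,q)[:3]: print(q,round(r['confidence'],2),np.round(r['centre']),onplane(p,r['centre'],z).round(3))
E
python3 a.py
```

```text
{'clock': 0.0, 'joint_pos': array([ 1.17838568,  0.33287403, -0.06468826,  1.46093545,  0.02159854,
        1.34989889, -0.08849114]), 'joint_velocities': array([-0.00054998,  0.0003941 , -0.00051814,  0.00084729, -0.00034056,
        0.00156971, -0.00032527]), 'tau': array([-1.01883626e-03, -6.25449228e+01,  4.81668301e-02, -3.91611850e+01,
        1.60111045e-02,  9.85017599e-03,  1.46341392e-05]), 'position': array([ 0.22576331, -0.58242611,  0.24751734]), 'ee_rot': array([-0.13012627,  0.69554045, -0.69456322,  0.12989446]), 'ft_force': array([-0.05275184,  0.22252873, -0.30517941]), 'torque': array([0.03407811, 0.01707237, 0.02709333]), 'grip_width': 1.0012290584638703}
0.017 [[-0.932 -0.001  0.361]
 [-0.361  0.001 -0.932]
 [ 0.    -1.    -0.001]]
scene [-0.162  0.837  0.816]
can_mid 0.83 [274. 206.] [0.528 0.24  0.07 ]
can_mid 0.8 [328. 288.] [0.282 0.32  0.07 ]
can_mid 0.56 [280. 237.] [0.445 0.296 0.07 ]
stick_grip 0.66 [218. 201.] [0.662 0.296 0.03 ]
dock 0.76 [313. 256.] [0.41  0.232 0.   ]
stick 0.88 [222. 211.] [0.659 0.29  0.   ]
stick 0.45 [267. 309.] [0.364 0.4   0.   ]
can 0.91 [330. 304.] [0.292 0.298 0.   ]
can 0.79 [274. 225.] [ 0.539  0.23  -0.   ]
can 0.78 [276. 259.] [0.455 0.296 0.   ]
blue_can 0.58 [269. 161.] [0.743 0.073 0.   ]
pellet_jar 0.6 [269. 311.] [0.357 0.401 0.   ]
top [0.313 0.258 1.149]
can_mid 0.84 [261. 252.] [0.451 0.301 0.07 ]
can_mid 0.62 [258. 325.] [0.296 0.305 0.07 ]
can_mid 0.56 [296. 213.] [0.536 0.227 0.07 ]
stick_grip 0.86 [268. 169.] [0.647 0.291 0.03 ]
stick 0.56 [267. 172.] [0.649 0.294 0.   ]
can 0.87 [292. 218.] [0.537 0.234 0.   ]
can 0.83 [263. 258.] [0.446 0.299 0.   ]
can 0.81 [259. 327.] [0.292 0.306 0.   ]
blue_can 0.85 [356. 137.] [0.737 0.081 0.   ]
```

```bash
python3 -c "
import cv2,numpy as np
a=cv2.imread('pics/scene1.png')[110:360,150:450];b=cv2.imread('pics/top1.png')[90:390,150:480]
a=cv2.resize(a,(480,400));b=cv2.resize(b,None,fx=1.8,fy=1.8)
cv2.imwrite('pics/v1.png',cv2.resize(b,None,fx=1,fy=1));cv2.imwrite('pics/v2.png',cv2.resize(a,(720,600)))"
```

```text
(no output)
```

View pics/v1.png

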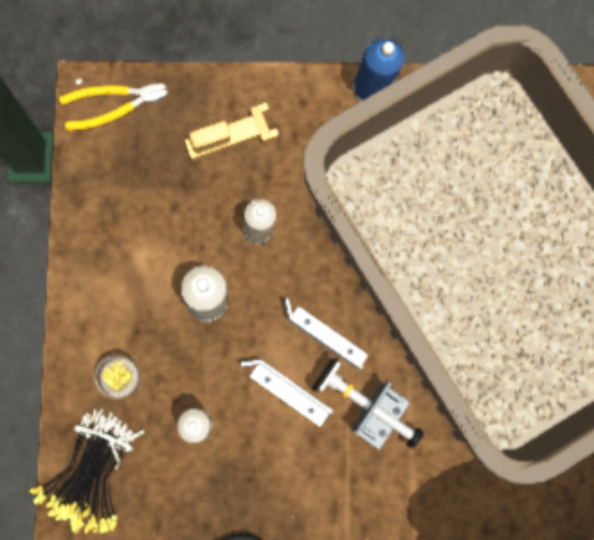

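View pics/v2.png

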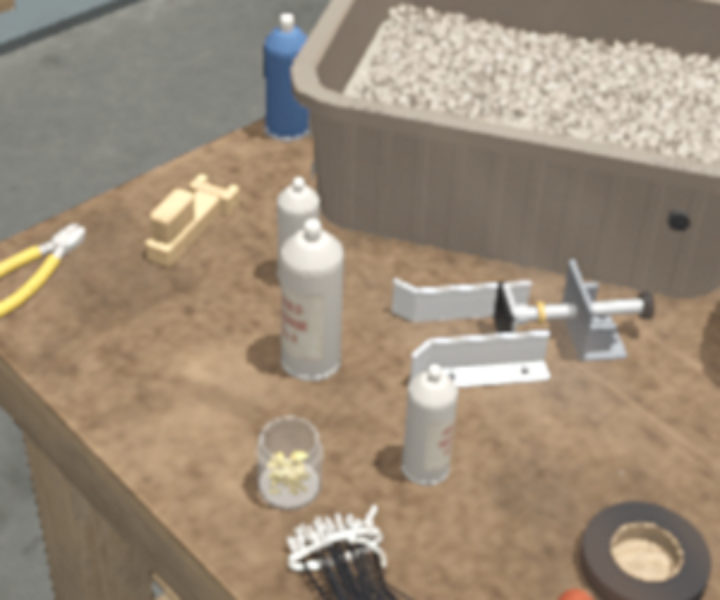

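```bash
cat > b.py <<'E'
from h import *
p=snap('top');c=cloud(p);d=p['depth']>0
q=snap('scene');c2=cloud(q)
def sel(c,x0,x1,y0,y1,z0,z1):
    P=c.reshape(-1,3);return P[(P[:,0]>x0)&(P[:,0]<x1)&(P[:,1]>y0)&(P[:,1]<y1)&(P[:,2]>z0)&(P[:,2]<z1)]
print('bench z',np.median(sel(c,.35,.4,.30,.36,-.02,.02)[:,2]),np.median(sel(c2,.35,.4,.30,.36,-.02,.02)[:,2]))
for n,cc in(('top',c),('scene',c2)):
  for nm,x,y in (('big',.448,.30),('s1',.537,.233),('s2',.293,.305)):
    P=sel(cc,x-.06,x+.06,y-.05,y+.05,.02,.25)
    print(n,nm,len(P),P[:,2].max().round(3), (P[:,:2].max(0)/2+P[:,:2].min(0)/2).round(3), (np.ptp(P[:,:2],axis=0)).round(3))
    H=sel(cc,x-.06,x+.06,y-.05,y+.05,.02,.1)
    if len(H)>10:
      A=np.c_[2*H[:,:2],np.ones(len(H))];s=np.linalg.lstsq(A,(H[:,:2]**2).sum(1),rcond=None)[0];print('  circ',s[:2].round(3),np.sqrt(s[2]+s[0]**2+s[1]**2).round(4),len(H))
S=sel(c,.58,.74,.2,.37,.012,.08)
print('stick',len(S),cv2.minAreaRect(S[:,:2].astype('f4')*1000))
B=S[S[:,2]>.045];print('block',len(B),cv2.minAreaRect(B[:,:2].astype('f4')*1000),np.median(B[:,2]))
T=sel(c,.35,.62,-.2,.1,.05,.4);print('tub top',np.percentile(T[:,2],99))
# dock height map
D=sel(c,.22,.47,.06,.28,.012,.1)
np.save('D.npy',D)
im=np.zeros((500,500),np.uint8)
im[((.47-D[:,0])*2000).astype(int),((.28-D[:,1])*2000).astype(int)]=np.clip(D[:,2]*2500,30,255)
cv2.imwrite('pics/v3.png',im)
E
python3 b.py
```

```text
bench z -0.0002178889124191341 0.0026363684703308177
top big 613 0.158 [0.447 0.297] [0.051 0.051]
  circ [0.447 0.297] 0.0262 89
top s1 351 0.166 [0.558 0.217] [0.075 0.068]
  circ [0.538 0.232] 0.0161 257
top s2 284 0.12 [0.294 0.306] [0.034 0.038]
  circ [0.294 0.306] 0.0154 192
scene big 1379 0.16 [0.445 0.296] [0.053 0.052]
  circ [0.447 0.295] 0.0252 727
scene s1 329 0.167 [0.554 0.218] [0.069 0.065]
  circ [0.538 0.231] 0.0159 240
scene s2 783 0.117 [0.292 0.306] [0.039 0.039]
  circ [0.293 0.306] 0.0167 662
stick 689 ((669.6036376953125, 293.8467102050781), (170.1481170654297, 89.33130645751953), 78.72188568115234)
block 207 ((650.7403564453125, 294.2713623046875), (22.034086227416992, 49.42412185668945), 20.950159072875977) 0.051119804161578415
tub top 0.1663461369825704
```

View pics/v3.png

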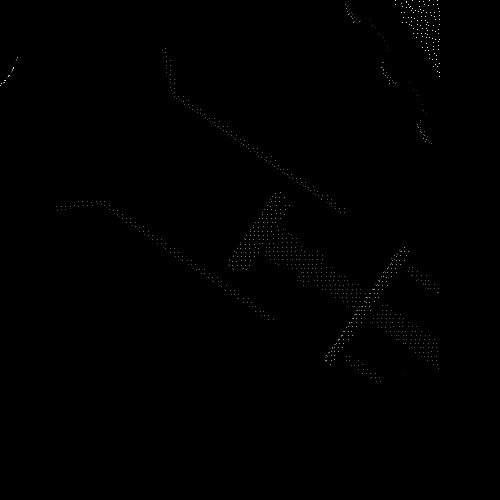

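The large can stands at about (0.447, 0.297), the stick block at (0.650, 0.294) with its nose at −69°. The dock mouth is at about (0.409, 0.230), its axis heads −124.5°, and the buffer face is near dock x = 93 mm. I'm moving over the stick.

move_arm --increments '[{"offset":[-0.712,-0.055,-0.664],"yaw":-90,"jaw":0},{"offset":[-0.712,-0.055,-0.664],"yaw":-90,"jaw":0},{"offset":[-0.712,-0.055,-0.664],"yaw":-90,"jaw":0},{"offset":[-0.712,-0.055,-0.664],"yaw":-90,"jaw":0},{"offset":[-0.712,-0.055,-0.664],"yaw":-90,"jaw":0},{"offset":[-0.712,-0.055,-0.664],"yaw":-90,"jaw":0},{"offset":[-0.712,-0.055,-0.664],"yaw":-90,"jaw":0},{"offset":[-0.712,-0.055,-0.664],"yaw":-90,"jaw":0},{"offset":[-0.712,-0.055,-0.664],"yaw":-90,"jaw":0},{"offset":[-0.712,-0.055,-0.664],"yaw":-90,"jaw":0}]'

```text
clock: 1.83
position: [0.4075, -0.2063, 0.2723]
ee_rot: [0.514, -0.486, 0.486, -0.513]
ft_force: [1.0, -1.1, 0.8]
grip_width: 1.0
```

```bash
cat >> h.py <<'E'
def go(x,y,z,az):
    o=manip.get_obs();R=Ro.from_quat(o['ee_rot']).as_matrix()
    a=np.degrees(np.arctan2(R[1,2],R[0,2]));dy=-((az-a+180)%360-180)
    print('t',round(o['clock'],2),'pos',o['position'].round(4),'az',round(a,2),'tilt',R[2].round(3),'F',o['ft_force'].round(2),'w',round(o['grip_width'],3))
    print('offset',(R.T@(np.array([x,y,z])-o['position'])).round(4),'yaw',round(dy,2))
E
python3 -c "
from h import *
go(.65,.294,.30,21)"
```

```text
t 1.83 pos [ 0.4075 -0.2063  0.2723] az 3.15 tilt [ 0.001 -1.     0.001] F [ 0.99 -1.11  0.79] w 1.0
offset [-0.4862 -0.0281  0.2697] yaw -17.85
```

move_arm --increments '[{"offset":[-0.486,-0.03,0.27],"yaw":-18,"jaw":0},{"offset":[-0.486,-0.03,0.27],"yaw":-18,"jaw":0},{"offset":[-0.486,-0.03,0.27],"yaw":-18,"jaw":0},{"offset":[-0.486,-0.03,0.27],"yaw":-18,"jaw":0},{"offset":[-0.486,-0.03,0.27],"yaw":-18,"jaw":0},{"offset":[-0.486,-0.03,0.27],"yaw":-18,"jaw":0},{"offset":[-0.486,-0.03,0.27],"yaw":-18,"jaw":0},{"offset":[-0.486,-0.03,0.27],"yaw":-18,"jaw":0},{"offset":[-0.486,-0.03,0.27],"yaw":-18,"jaw":0},{"offset":[-0.486,-0.03,0.27],"yaw":-18,"jaw":0}]'

```text
clock: 2.67
position: [0.5892, 0.1677, 0.2944]
ee_rot: [0.583, -0.4, 0.401, -0.583]
ft_force: [0.6, -0.6, 0.7]
grip_width: 1.003
```

```bash
python3 -c "
from h import *
go(.65,.294,.20,21)"
```

```text
t 2.67 pos [0.5892 0.1677 0.2944] az 21.08 tilt [ 0.001 -1.     0.   ] F [ 0.57 -0.62  0.75] w 1.003
offset [-0.0961  0.0943  0.1021] yaw 0.08
```

move_arm --increments '[{"offset":[-0.096,0.05,0.102],"yaw":0,"jaw":0},{"offset":[-0.096,0.05,0.102],"yaw":0,"jaw":0},{"offset":[-0.096,0.05,0.102],"yaw":0,"jaw":0},{"offset":[-0.096,0.05,0.102],"yaw":0,"jaw":0},{"offset":[-0.096,0.12,0.102],"yaw":0,"jaw":0},{"offset":[-0.096,0.12,0.102],"yaw":0,"jaw":0},{"offset":[-0.096,0.12,0.102],"yaw":0,"jaw":0},{"offset":[-0.096,0.12,0.102],"yaw":0,"jaw":0}]'

```text
clock: 3.33
position: [0.6496, 0.2931, 0.1734]
ee_rot: [0.584, -0.4, 0.4, -0.582]
ft_force: [-0.1, -0.8, 0.6]
grip_width: 0.997
```

```bash
cat > w.py <<'E'
from h import *
import sys
o=manip.get_obs();R=Ro.from_quat(o['ee_rot']).as_matrix();P=o['position']
p=snap('wrist',sys.argv[1])
K=p['intrinsics'];M=p['mount']
def ray(uv,z):
    d=np.array([uv[0]-K[0,2],uv[1]-K[1,2]]);r=np.hypot(*d);th=r/K[0,0]
    v=np.r_[d/r*np.sin(th),np.cos(th)];D=R@M[:3,:3]@v;O=R@M[:3,3]+P
    return O+D*(z-O[2])/D[2]
print('mount',M.round(3).tolist(),K.tolist())
for q,z in (('stick_grip',.03),('stick',0.),('can_mid',.07),('can',0),('dock',0)):
    for s in manip.spot_point(p,q)[:3]: print(q,round(s['confidence'],2),np.round(s['centre']),ray(s['centre'],z).round(4))
# pointcloud from depth
d=p['depth'];v,u=np.indices(d.shape);a=u-K[0,2];b=v-K[1,2];r=np.hypot(a,b)+1e-9;th=r/K[0,0];t=np.tan(np.minimum(th,1.4))
C=np.stack([a/r*t*d,b/r*t*d,d],-1).reshape(-1,3);C=C[(d.ravel()>0)&(th.ravel()<1.3)]
W=(C@M[:3,:3].T+M[:3,3])@R.T+P;np.save('W.npy',W)
E
python3 w.py w1.png; python3 -c "
from h import *
W=np.load('W.npy')
for z0,z1 in((.045,.065),(.012,.03)):
  B=W[(abs(W[:,0]-.67)<.12)&(abs(W[:,1]-.27)<.1)&(W[:,2]>z0)&(W[:,2]<z1)]
  print(len(B),cv2.minAreaRect(B[:,:2].astype('f4')*1000),np.median(B[:,2]))
go(.65,.294,.042,21)"
```

```text
mount [[-0.001, 0.96, 0.281, -0.072], [0.0, -0.281, 0.96, -0.125], [1.0, 0.001, 0.0, 0.001], [0.0, 0.0, 0.0, 1.0]] [[325.19226210127806, 0.0, 278.0312664438799], [0.0, 325.19226210127806, 213.36573038306298], [0.0, 0.0, 1.0]]
stick_grip 0.71 [279. 203.] [0.6502 0.2959 0.03  ]
stick 0.61 [280. 196.] [0.651  0.2949 0.    ]
can_mid 0.98 [ 52. 134.] [0.4489 0.2943 0.07  ]
can_mid 0.83 [137. 231.] [0.5485 0.243  0.07  ]
can 0.73 [ 94. 128.] [0.4484 0.2948 0.    ]
can 0.56 [158. 215.] [0.5433 0.2328 0.    ]
can 0.55 [ 7. 89.] [0.3041 0.3058 0.    ]
1882 ((606.7963256835938, 273.69696044921875), (124.33101654052734, 50.18537902832031), 23.948974609375) 0.05124114393297501
2145 ((657.7128295898438, 265.4714660644531), (207.29660034179688, 118.68782043457031), 29.91486930847168) 0.02182881914979809
t 3.63 pos [0.6507 0.2939 0.1764] az 21.05 tilt [ 0.001 -1.     0.003] F [ 1.06  0.52 -0.41] w 0.997
offset [-0.0005  0.1344 -0.001 ] yaw 0.05
```

View pics/w1.png

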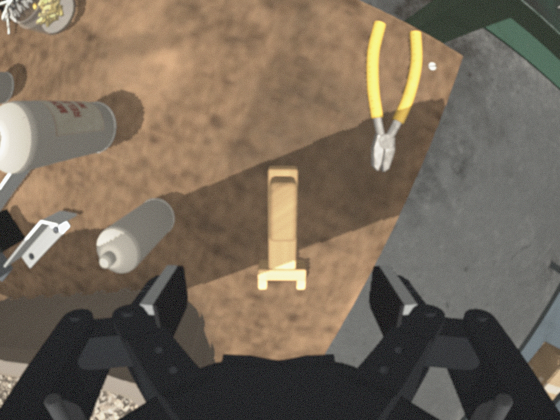

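The wrist view confirms it. The stick lies between the open fingers, with its grip at px (282,205) and nose at (282,280). The large can is at left (55,135). Descending and gripping.

move_arm --increments '[{"offset":[0,0.03,0],"yaw":0,"jaw":0},{"offset":[0,0.06,0],"yaw":0,"jaw":0},{"offset":[0,0.09,0],"yaw":0,"jaw":0},{"offset":[0,0.115,0],"yaw":0,"jaw":0},{"offset":[0,0.133,0],"yaw":0,"jaw":0},{"offset":[0,0.133,0],"yaw":0,"jaw":0},{"offset":[0,0.133,0],"yaw":0,"jaw":0}]'

```text
clock: 4.22
position: [0.6512, 0.2938, 0.0439]
ee_rot: [-0.582, 0.399, -0.401, 0.583]
ft_force: [-0.2, -0.6, 0.8]
grip_width: 1.001
```

move_arm --increments '[{"offset":[0,0,0],"yaw":0,"jaw":255},{"offset":[0,0,0],"yaw":0,"jaw":255},{"offset":[0,0,0],"yaw":0,"jaw":255},{"offset":[0,0,0],"yaw":0,"jaw":255},{"offset":[0,0,0],"yaw":0,"jaw":255},{"offset":[0,0,0],"yaw":0,"jaw":255},{"offset":[0,0,0],"yaw":0,"jaw":255},{"offset":[0,0,0],"yaw":0,"jaw":255},{"offset":[0,0,0],"yaw":0,"jaw":255},{"offset":[0,0,0],"yaw":0,"jaw":255}]' --squeeze 50

```text
clock: 5.05
position: [0.6515, 0.2939, 0.0445]
ee_rot: [-0.582, 0.399, -0.402, 0.584]
ft_force: [-0.5, -1.3, 5.4]
grip_width: 0.249
```

```bash
python3 -c "
from h import *
go(.65,.294,.19,21)"
```

```text
t 5.05 pos [0.6515 0.2939 0.0445] az 21.03 tilt [ 0.001 -1.     0.004] F [-0.52 -1.33  5.35] w 0.249
offset [-0.0005 -0.1455 -0.0008] yaw 0.03
```

move_arm --increments '[{"offset":[0,-0.03,0],"yaw":0,"jaw":255},{"offset":[0,-0.07,0],"yaw":0,"jaw":255},{"offset":[0,-0.11,0],"yaw":0,"jaw":255},{"offset":[0,-0.146,0],"yaw":0,"jaw":255},{"offset":[-0.04,-0.146,-0.018],"yaw":7,"jaw":255},{"offset":[-0.08,-0.146,-0.036],"yaw":14,"jaw":255},{"offset":[-0.11,-0.146,-0.05],"yaw":21,"jaw":255},{"offset":[-0.13,-0.146,-0.06],"yaw":28,"jaw":255},{"offset":[-0.15,-0.146,-0.07],"yaw":35,"jaw":255},{"offset":[-0.156,-0.146,-0.072],"yaw":42,"jaw":255}]'

```text
clock: 5.88
position: [0.5235, 0.4172, 0.1899]
ee_rot: [0.4, -0.583, 0.583, -0.401]
ft_force: [-0.6, -0.2, -2.2]
grip_width: 0.25
```

```bash
python3 -c "
from h import *
go(.528,.414,.19,-34.5)"
```

```text
t 5.88 pos [0.5235 0.4172 0.1899] az -21.0 tilt [-0.002 -1.     0.001] F [-0.56 -0.21 -2.22] w 0.25
offset [ 0.0013 -0.0001  0.0054] yaw 13.5
```

move_arm --increments '[{"offset":[0.001,0,0.005],"yaw":7,"jaw":255},{"offset":[0.001,0,0.005],"yaw":13.5,"jaw":255},{"offset":[0.001,0.04,0.005],"yaw":13.5,"jaw":255},{"offset":[0.001,0.08,0.005],"yaw":13.5,"jaw":255},{"offset":[0.001,0.11,0.005],"yaw":13.5,"jaw":255},{"offset":[0.001,0.13,0.005],"yaw":13.5,"jaw":255},{"offset":[0.001,0.141,0.005],"yaw":13.5,"jaw":255},{"offset":[0.001,0.143,0.005],"yaw":13.5,"jaw":255},{"offset":[0.001,0.143,0.005],"yaw":13.5,"jaw":255}]'

```text
clock: 6.63
position: [0.5281, 0.4147, 0.0469]
ee_rot: [-0.329, 0.626, -0.626, 0.33]
ft_force: [-0.1, 1.3, -1.3]
grip_width: 0.246
```

```bash
cat > m.py <<'E'
from h import *
import sys
MO=np.array([.4087,.2301]);u=np.array([-.566,-.824]);n=np.array([.824,-.566])
def dk(x): r=np.asarray(x)[:2]-MO;return (np.round(1000*r@u,1),np.round(1000*r@n,1))
def sel(c,x0,x1,y0,y1,z0,z1):
    P=c.reshape(-1,3);return P[(P[:,0]>x0)&(P[:,0]<x1)&(P[:,1]>y0)&(P[:,1]<y1)&(P[:,2]>z0)&(P[:,2]<z1)]
def force(k=8):
    F=[]
    for i in range(k):
        manip.camera('top');F.append(manip.get_obs()['ft_force'])
    F=np.array(F);return F.mean(0).round(2),(F.std(0)).round(2),('along',(F[:,:2]@u).mean().round(2))
if __name__=='__main__':
    go(*map(float,sys.argv[1:5]))
    for nm in('top','scene'):
        p=snap(nm,nm+sys.argv[5]+'.png')
        for q,z in(('can_mid',.07),('stick_grip',.03)):
            for r in manip.spot_point(p,q)[:4]:
                X=onplane(p,r['centre'],z);print(nm,q,round(r['confidence'],2),X.round(4),dk(X))
    print(force(4)); o=manip.get_obs();print('tcp dock',dk(o['position']),o['position'].round(4))
E
python3 m.py .508 .385 .047 -34.5 2
python3 -c "
import cv2
b=cv2.imread('pics/scene2.png')[140:340,150:420];cv2.imwrite('pics/v4.png',cv2.resize(b,None,fx=2.5,fy=2.5))"
```

```text
t 6.63 pos [0.5281 0.4147 0.0469] az -34.51 tilt [-0.002 -1.     0.001] F [-0.14  1.26 -1.34] w 0.246
offset [ 0.0358 -0.0002  0.0003] yaw -0.01
top can_mid 0.66 [0.3011 0.3098 0.07  ] (np.float64(-4.8), np.float64(-133.8))
top can_mid 0.54 [0.4425 0.3002 0.07  ] (np.float64(-76.9), np.float64(-11.8))
scene can_mid 0.88 [0.5275 0.2389 0.07  ] (np.float64(-74.5), np.float64(92.9))
scene can_mid 0.78 [0.4515 0.2929 0.07  ] (np.float64(-75.9), np.float64(-0.3))
scene can_mid 0.71 [0.2835 0.3164 0.07  ] (np.float64(-0.3), np.float64(-152.1))
scene stick_grip 0.76 [0.5376 0.4089 0.03  ] (np.float64(-220.3), np.float64(5.0))
scene stick_grip 0.54 [0.3412 0.4188 0.03  ] (np.float64(-117.3), np.float64(-162.5))
(array([ 0.04,  0.13, -1.37]), array([0.61, 0.14, 0.4 ]), ('along', np.float64(-0.13)))
tcp dock (np.float64(-219.7), np.float64(-6.1)) [0.5281 0.4147 0.0472]
```

View pics/v4.png

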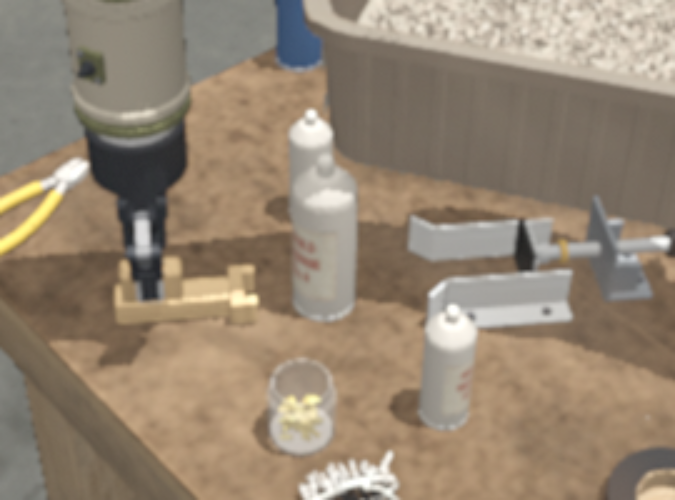

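move_arm --increments '[{"offset":[0.01,0,0],"yaw":0,"jaw":255},{"offset":[0.02,0,0],"yaw":0,"jaw":255},{"offset":[0.025,0,0],"yaw":0,"jaw":255},{"offset":[0.027,0,0],"yaw":0,"jaw":255},{"offset":[0.029,0,0],"yaw":0,"jaw":255},{"offset":[0.031,0,0],"yaw":0,"jaw":255},{"offset":[0.033,0,0],"yaw":0,"jaw":255},{"offset":[0.035,0,0],"yaw":0,"jaw":255},{"offset":[0.037,0,0],"yaw":0,"jaw":255},{"offset":[0.039,0,0],"yaw":0,"jaw":255}]'

```text
clock: 7.97
position: [0.5063, 0.3828, 0.0473]
ee_rot: [-0.328, 0.626, -0.626, 0.331]
ft_force: [2.1, 1.0, -1.3]
grip_width: 0.248
```

move_arm --increments '[{"offset":[0.002,0,0],"yaw":0,"jaw":255},{"offset":[0.004,0,0],"yaw":0,"jaw":255},{"offset":[0.006,0,0],"yaw":0,"jaw":255},{"offset":[0.008,0,0],"yaw":0,"jaw":255},{"offset":[0.01,0,0],"yaw":0,"jaw":255},{"offset":[0.012,0,0],"yaw":0,"jaw":255},{"offset":[0.014,0,0],"yaw":0,"jaw":255},{"offset":[0.016,0,0],"yaw":0,"jaw":255}]'

```text
clock: 8.63
position: [0.4971, 0.3696, 0.0473]
ee_rot: [-0.328, 0.626, -0.626, 0.331]
ft_force: [1.9, 3.0, -0.4]
grip_width: 0.247
```

```bash
python3 m.py .49 .36 .047 -34.5 3
python3 -c "
import cv2
b=cv2.imread('pics/scene3.png')[140:340,150:420];cv2.imwrite('pics/v5.png',cv2.resize(b,None,fx=2.5,fy=2.5))"
```

```text
t 8.63 pos [0.4971 0.3696 0.0473] az -34.49 tilt [-0.004 -1.     0.001] F [ 1.92  2.95 -0.42] w 0.247
offset [ 0.0119  0.0003 -0.0005] yaw 0.01
top can_mid 0.87 [0.3012 0.3036 0.07  ] (np.float64(0.3), np.float64(-130.2))
scene can_mid 0.86 [0.4367 0.2715 0.07  ] (np.float64(-49.9), np.float64(-0.3))
scene can_mid 0.81 [0.5317 0.2402 0.07  ] (np.float64(-77.9), np.float64(95.7))
scene can_mid 0.76 [0.2824 0.3167 0.07  ] (np.float64(0.1), np.float64(-153.1))
scene stick_grip 0.95 [0.5004 0.3715 0.03  ] (np.float64(-168.4), np.float64(-4.5))
(array([ 0.19,  0.15, -1.29]), array([0.72, 0.47, 0.27]), ('along', np.float64(-0.23)))
tcp dock (np.float64(-164.8), np.float64(-6.0)) [0.4971 0.3694 0.0471]
```

View pics/v5.png

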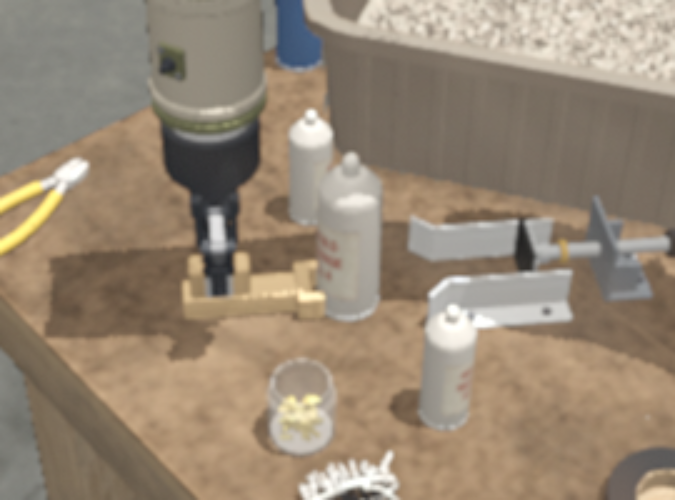

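The can is nested in the fork and slides upright at about 3.5 N. Carrying on toward the dock and removing the −6 mm lateral offset on the way.

move_arm --increments '[{"offset":[0.002,0,0.0002],"yaw":0,"jaw":255},{"offset":[0.005,0,0.0005],"yaw":0,"jaw":255},{"offset":[0.009,0,0.001],"yaw":0,"jaw":255},{"offset":[0.013,0,0.0015],"yaw":0,"jaw":255},{"offset":[0.017,0,0.002],"yaw":0,"jaw":255},{"offset":[0.021,0,0.0025],"yaw":0,"jaw":255},{"offset":[0.025,0,0.003],"yaw":0,"jaw":255},{"offset":[0.029,0,0.0035],"yaw":0,"jaw":255},{"offset":[0.033,0,0.004],"yaw":0,"jaw":255},{"offset":[0.037,0,0.0045],"yaw":0,"jaw":255}]'

```text
clock: 9.97
position: [0.4798, 0.336, 0.0471]
ee_rot: [-0.328, 0.626, -0.626, 0.33]
ft_force: [1.7, 2.6, 0.3]
grip_width: 0.242
```

move_arm --increments '[{"offset":[0.003,0,0.0005],"yaw":0,"jaw":255},{"offset":[0.006,0,0.001],"yaw":0,"jaw":255},{"offset":[0.009,0,0.0015],"yaw":0,"jaw":255},{"offset":[0.012,0,0.0015],"yaw":0,"jaw":255},{"offset":[0.015,0,0.0015],"yaw":0,"jaw":255},{"offset":[0.018,0,0.0015],"yaw":0,"jaw":255},{"offset":[0.021,0,0.0015],"yaw":0,"jaw":255},{"offset":[0.024,0,0.0015],"yaw":0,"jaw":255},{"offset":[0.026,0,0.0015],"yaw":0,"jaw":255}]'

```text
clock: 10.72
position: [0.4661, 0.3135, 0.047]
ee_rot: [-0.328, 0.626, -0.626, 0.33]
ft_force: [1.7, 2.2, -0.8]
grip_width: 0.249
```

```bash
python3 m.py .4316 .264 .047 -34.5 4
python3 -c "
import cv2
a=cv2.imread('pics/scene4.png')[160:320,220:420];b=cv2.imread('pics/top4.png')[200:360,230:430]
import numpy as np;cv2.imwrite('pics/v6.png',cv2.resize(np.hstack([a,b]),None,fx=2,fy=2,interpolation=cv2.INTER_CUBIC))"
```

```text
t 10.72 pos [0.4661 0.3135 0.047 ] az -34.5 tilt [-0.003 -1.     0.001] F [ 1.66  2.2  -0.82] w 0.249
offset [ 0.0603 -0.0002 -0.0004] yaw 0.0
top can_mid 0.54 [0.5391 0.2364 0.07  ] (np.float64(-79.0), np.float64(103.8))
top can_mid 0.51 [0.2946 0.3124 0.07  ] (np.float64(-3.2), np.float64(-140.6))
scene can_mid 0.79 [0.3996 0.2254 0.07  ] (np.float64(9.0), np.float64(-4.8))
scene can_mid 0.65 [0.2865 0.3139 0.07  ] (np.float64(0.1), np.float64(-148.1))
scene stick_grip 0.73 [0.4737 0.3115 0.03  ] (np.float64(-103.9), np.float64(7.5))
(array([-0.27, -0.3 , -0.73]), array([0.59, 0.36, 0.38]), ('along', np.float64(0.4)))
tcp dock (np.float64(-101.2), np.float64(0.1)) [0.4661 0.3135 0.0467]
```

View pics/v6.png

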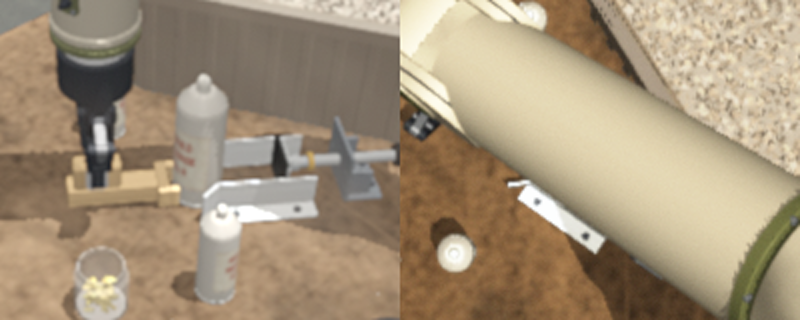

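move_arm --increments '[{"offset":[0.003,0,0],"yaw":0,"jaw":255},{"offset":[0.006,0,0],"yaw":0,"jaw":255},{"offset":[0.009,0,0],"yaw":0,"jaw":255},{"offset":[0.012,0,0],"yaw":0,"jaw":255},{"offset":[0.015,0,0],"yaw":0,"jaw":255},{"offset":[0.018,0,0],"yaw":0,"jaw":255},{"offset":[0.021,0,0],"yaw":0,"jaw":255},{"offset":[0.024,0,0],"yaw":0,"jaw":255},{"offset":[0.027,0,0],"yaw":0,"jaw":255},{"offset":[0.03,0,0],"yaw":0,"jaw":255}]'

```text
clock: 12.05
position: [0.449, 0.2886, 0.0467]
ee_rot: [-0.328, 0.626, -0.626, 0.33]
ft_force: [1.5, 2.8, -0.4]
grip_width: 0.244
```

move_arm --increments '[{"offset":[0.002,0,0],"yaw":0,"jaw":255},{"offset":[0.004,0,0],"yaw":0,"jaw":255},{"offset":[0.006,0,0],"yaw":0,"jaw":255},{"offset":[0.008,0,0],"yaw":0,"jaw":255},{"offset":[0.01,0,0],"yaw":0,"jaw":255},{"offset":[0.012,0,0],"yaw":0,"jaw":255},{"offset":[0.014,0,0],"yaw":0,"jaw":255}]'

```text
clock: 12.63
position: [0.4409, 0.277, 0.0467]
ee_rot: [-0.328, 0.626, -0.626, 0.33]
ft_force: [2.3, 2.8, 0.1]
grip_width: 0.247
```

```bash
cat > f.py <<'E'
from m import *
o=manip.get_obs();F=o['ft_force'];print('t',round(o['clock'],2),'F along',round(F[:2]@u,2),'lat',round(F[:2]@n,2),'z',round(F[2],2),'dock',dk(o['position']),'z',o['position'][2].round(4),o['position'].round(4))
E
python3 f.py; python3 m.py .4316 .264 .047 -34.5 5
python3 -c "
import cv2
b=cv2.imread('pics/scene5.png')[160:320,220:420];cv2.imwrite('pics/v7.png',cv2.resize(b,None,fx=3.5,fy=3.5,interpolation=cv2.INTER_CUBIC))"
```

```text
t 12.63 F along -3.64 lat 0.35 z 0.06 dock (np.float64(-56.9), np.float64(0.0)) z 0.0467 [0.4409 0.277  0.0467]
t 12.63 pos [0.4409 0.277  0.0467] az -34.49 tilt [-0.003 -1.     0.001] F [2.35 2.8  0.06] w 0.247
offset [ 0.016  -0.0003 -0.0003] yaw 0.01
top can_mid 0.65 [0.2969 0.3016 0.07  ] (np.float64(4.4), np.float64(-132.6))
scene can_mid 0.96 [0.2872 0.3151 0.07  ] (np.float64(-1.2), np.float64(-148.2))
scene can_mid 0.91 [0.3824 0.1782 0.07  ] (np.float64(57.7), np.float64(7.7))
scene can_mid 0.7 [0.5283 0.2382 0.07  ] (np.float64(-74.4), np.float64(93.9))
scene stick_grip 0.96 [0.439  0.2763 0.03  ] (np.float64(-55.2), np.float64(-1.1))
(array([ 0.5 ,  0.4 , -0.57]), array([0.35, 0.67, 0.23]), ('along', np.float64(-0.61)))
tcp dock (np.float64(-56.7), np.float64(0.0)) [0.4408 0.2768 0.0465]
```

View pics/v7.png

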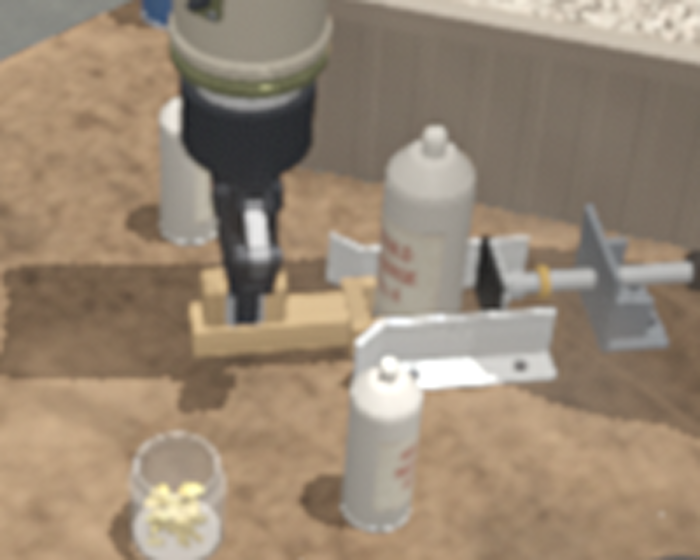

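Upright in the bay, gap to the buffer is about 10–15 mm. Advancing slowly.

move_arm --increments '[{"offset":[0.001,0,0],"yaw":0,"jaw":255},{"offset":[0.002,0,0],"yaw":0,"jaw":255},{"offset":[0.003,0,0],"yaw":0,"jaw":255},{"offset":[0.004,0,0],"yaw":0,"jaw":255},{"offset":[0.005,0,0],"yaw":0,"jaw":255},{"offset":[0.006,0,0],"yaw":0,"jaw":255},{"offset":[0.007,0,0],"yaw":0,"jaw":255},{"offset":[0.008,0,0],"yaw":0,"jaw":255}]'

```text
clock: 13.8
position: [0.4363, 0.2702, 0.0466]
ee_rot: [0.328, -0.626, 0.626, -0.33]
ft_force: [2.4, 2.6, -0.4]
grip_width: 0.242
```

move_arm --increments '[{"offset":[0.0007,0,0],"yaw":0,"jaw":255},{"offset":[0.0014,0,0],"yaw":0,"jaw":255},{"offset":[0.002,0,0],"yaw":0,"jaw":255}]'

```text
clock: 14.05
position: [0.4351, 0.2685, 0.0465]
ee_rot: [0.328, -0.626, 0.626, -0.33]
ft_force: [0.9, 1.9, -0.2]
grip_width: 0.245
```

```bash
python3 f.py;python3 -c "
from m import *
print(force(6))"
```

```text
t 14.05 F along -2.11 lat -0.31 z -0.23 dock (np.float64(-46.6), np.float64(0.1)) z 0.0465 [0.4351 0.2685 0.0465]
(array([ 1.73,  1.94, -0.35]), array([0.41, 0.44, 0.44]), ('along', np.float64(-2.58)))
```

move_arm --increments '[{"offset":[0.001,0,0],"yaw":0,"jaw":255},{"offset":[0.002,0,0],"yaw":0,"jaw":255},{"offset":[0.003,0,0],"yaw":0,"jaw":255}]'

```text
clock: 14.6
position: [0.4334, 0.266, 0.0465]
ee_rot: [0.328, -0.626, 0.626, -0.33]
ft_force: [1.7, 2.5, -0.5]
grip_width: 0.249
```

move_arm --increments '[{"offset":[0.0007,0,0],"yaw":0,"jaw":255},{"offset":[0.0014,0,0],"yaw":0,"jaw":255},{"offset":[0.002,0,0],"yaw":0,"jaw":255}]'

```text
clock: 14.85
position: [0.4322, 0.2643, 0.0465]
ee_rot: [0.329, -0.626, 0.626, -0.33]
ft_force: [1.9, 1.9, -0.2]
grip_width: 0.244
```

```bash
python3 f.py;python3 -c "
from m import *
print(force(6))";python3 f.py
```

```text
t 14.85 F along -2.65 lat 0.54 z -0.23 dock (np.float64(-41.5), np.float64(0.1)) z 0.0465 [0.4322 0.2643 0.0465]
(array([ 1.16,  1.76, -0.52]), array([0.57, 0.36, 0.43]), ('along', np.float64(-2.11)))
t 15.15 F along -1.66 lat -0.03 z -0.93 dock (np.float64(-41.4), np.float64(0.1)) z 0.0464 [0.4322 0.2642 0.0464]
```

move_arm --increments '[{"offset":[0.0007,0,0],"yaw":0,"jaw":255},{"offset":[0.0014,0,0],"yaw":0,"jaw":255},{"offset":[0.002,0,0],"yaw":0,"jaw":255}]'

```text
clock: 15.4
position: [0.4315, 0.2632, 0.0468]
ee_rot: [-0.328, 0.626, -0.626, 0.331]
ft_force: [3.4, 5.5, -1.0]
grip_width: 0.247
```

```bash
python3 f.py;python3 -c "
from m import *
print(force(4))";python3 f.py
```

```text
t 15.4 F along -6.42 lat -0.29 z -1.02 dock (np.float64(-40.2), np.float64(0.1)) z 0.0468 [0.4315 0.2632 0.0468]
(array([ 2.88,  4.58, -0.9 ]), array([0.67, 0.27, 0.39]), ('along', np.float64(-5.41)))
t 15.6 F along -5.69 lat 0.47 z -0.85 dock (np.float64(-40.2), np.float64(0.1)) z 0.0468 [0.4315 0.2632 0.0468]
```

move_arm --increments '[{"offset":[0.0008,0,0],"yaw":0,"jaw":255},{"offset":[0.0013,0,0],"yaw":0,"jaw":255},{"offset":[0.0018,0,0],"yaw":0,"jaw":255},{"offset":[0.0023,0,0],"yaw":0,"jaw":255}]'

```text
clock: 15.93
position: [0.4308, 0.2623, 0.0472]
ee_rot: [-0.327, 0.626, -0.625, 0.331]
ft_force: [5.0, 5.9, -2.0]
grip_width: 0.242
```

```bash
python3 f.py;python3 -c "
from m import *
print(force(4))";python3 f.py
```

```text
t 15.93 F along -7.71 lat 0.72 z -2.02 dock (np.float64(-39.1), np.float64(0.0)) z 0.0472 [0.4308 0.2623 0.0472]
(array([ 3.75,  6.2 , -1.96]), array([0.45, 0.54, 0.57]), ('along', np.float64(-7.23)))
t 16.13 F along -6.38 lat -0.69 z -2.86 dock (np.float64(-39.1), np.float64(-0.0)) z 0.0472 [0.4308 0.2623 0.0472]
```

move_arm --increments '[{"offset":[0.0014,0.0003,0],"yaw":0,"jaw":255},{"offset":[0.0019,0.0005,0],"yaw":0,"jaw":255},{"offset":[0.0024,0.0005,0],"yaw":0,"jaw":255},{"offset":[0.0028,0.0005,0],"yaw":0,"jaw":255}]'

```text
clock: 16.47
position: [0.4303, 0.2616, 0.0475]
ee_rot: [-0.326, 0.627, -0.625, 0.333]
ft_force: [5.6, 8.2, -0.8]
grip_width: 0.249
```

```bash
python3 f.py;python3 -c "
from m import *
print(force(4))";python3 f.py
```

```text
t 16.47 F along -9.97 lat -0.06 z -0.76 dock (np.float64(-38.2), np.float64(-0.0)) z 0.0475 [0.4303 0.2616 0.0475]
(array([ 5.02,  7.5 , -0.96]), array([0.2 , 0.51, 0.49]), ('along', np.float64(-9.02)))
t 16.67 F along -8.4 lat 0.24 z -1.08 dock (np.float64(-38.3), np.float64(-0.0)) z 0.0475 [0.4304 0.2617 0.0475]
```

move_arm --increments '[{"offset":[0.0022,0.0003,0],"yaw":0,"jaw":255},{"offset":[0.0027,0.0005,0],"yaw":0,"jaw":255},{"offset":[0.0032,0.0006,0],"yaw":0,"jaw":255},{"offset":[0.0037,0.0006,0],"yaw":0,"jaw":255},{"offset":[0.0042,0.0006,0],"yaw":0,"jaw":255}]'

```text
clock: 17.08
position: [0.4295, 0.2606, 0.0481]
ee_rot: [-0.324, 0.627, -0.624, 0.335]
ft_force: [6.1, 9.3, -1.0]
grip_width: 0.248
```

```bash
python3 f.py;python3 -c "
from m import *
print(force(8))";python3 f.py
```

```text
t 17.08 F along -11.12 lat -0.28 z -0.99 dock (np.float64(-37.0), np.float64(-0.1)) z 0.0481 [0.4295 0.2606 0.0481]
(array([ 6.44,  9.73, -0.65]), array([0.38, 0.38, 0.38]), ('along', np.float64(-11.66)))
t 17.48 F along -10.64 lat -0.2 z -0.5 dock (np.float64(-36.9), np.float64(-0.1)) z 0.0481 [0.4295 0.2606 0.0481]
```

move_arm --increments '[{"offset":[0.0031,0.0003,0],"yaw":0,"jaw":255},{"offset":[0.0034,0.0003,0],"yaw":0,"jaw":255},{"offset":[0.0037,0.0003,0],"yaw":0,"jaw":255},{"offset":[0.0038,0.0003,0],"yaw":0,"jaw":255},{"offset":[0.0038,0.0003,0],"yaw":0,"jaw":255},{"offset":[0.0038,0.0003,0],"yaw":0,"jaw":255}]'

```text
clock: 17.98
position: [0.429, 0.26, 0.0489]
ee_rot: [-0.322, 0.628, -0.623, 0.337]
ft_force: [6.3, 11.0, -2.0]
grip_width: 0.245
```

```bash
python3 f.py;python3 -c "
from m import *
print(force(10))";python3 m.py .4316 .264 .047 -34.5 6
```

```text
t 17.98 F along -12.62 lat -1.05 z -1.99 dock (np.float64(-36.1), np.float64(-0.2)) z 0.0489 [0.429  0.26   0.0489]
(array([ 6.6 , 10.32, -2.19]), array([0.35, 0.64, 0.39]), ('along', np.float64(-12.24)))
t 18.48 pos [0.4289 0.2599 0.0489] az -34.36 tilt [-0.022 -1.     0.003] F [ 7.43 11.1  -1.94] w 0.244
offset [-0.0048  0.002  -0.0001] yaw 0.14
top can_mid 0.66 [0.295  0.3126 0.07  ] (np.float64(-3.6), np.float64(-140.4))
scene can_mid 0.95 [0.5278 0.2372 0.07  ] (np.float64(-73.3), np.float64(94.2))
scene can_mid 0.56 [0.3705 0.1705 0.07  ] (np.float64(70.7), np.float64(2.2))
scene stick_grip 0.86 [0.4352 0.2582 0.03  ] (np.float64(-38.2), np.float64(5.9))
(array([ 6.37, 10.35, -2.35]), array([0.21, 0.83, 0.34]), ('along', np.float64(-12.13)))
tcp dock (np.float64(-36.1), np.float64(-0.2)) [0.429  0.26   0.0489]
```

move_arm --increments '[{"offset":[0.0032,0.0006,0],"yaw":0,"jaw":255},{"offset":[0.0036,0.001,0],"yaw":0,"jaw":255},{"offset":[0.0039,0.001,0],"yaw":0,"jaw":255},{"offset":[0.004,0.001,0],"yaw":0,"jaw":255},{"offset":[0.004,0.001,0],"yaw":0,"jaw":255},{"offset":[0.004,0.001,0],"yaw":0,"jaw":255}]'

```text
clock: 19.48
position: [0.4287, 0.2597, 0.0493]
ee_rot: [-0.32, 0.629, -0.622, 0.34]
ft_force: [7.4, 11.4, -0.7]
grip_width: 0.248
```

```bash
python3 f.py;python3 -c "
from m import *
print(force(12))";python3 f.py
```

```text
t 19.48 F along -13.6 lat -0.37 z -0.66 dock (np.float64(-35.7), np.float64(-0.3)) z 0.0493 [0.4287 0.2597 0.0493]
(array([ 7.32, 11.66, -0.51]), array([0.42, 0.6 , 0.32]), ('along', np.float64(-13.75)))
t 20.08 F along -14.54 lat -0.68 z -0.62 dock (np.float64(-35.7), np.float64(-0.3)) z 0.0493 [0.4287 0.2597 0.0493]
```

move_arm --increments '[{"offset":[0.002,0.001,0],"yaw":0,"jaw":255},{"offset":[0.001,0.001,0],"yaw":0,"jaw":255},{"offset":[0,0.001,0],"yaw":0,"jaw":255},{"offset":[-0.001,0.001,0],"yaw":0,"jaw":255},{"offset":[-0.002,0.001,0],"yaw":0,"jaw":255},{"offset":[-0.003,0.001,0],"yaw":0,"jaw":255},{"offset":[-0.004,0.001,0],"yaw":0,"jaw":255},{"offset":[-0.005,0.001,0],"yaw":0,"jaw":255},{"offset":[-0.006,0.001,0],"yaw":0,"jaw":255},{"offset":[-0.007,0.001,0],"yaw":0,"jaw":255}]'

```text
clock: 20.92
position: [0.4323, 0.2649, 0.0481]
ee_rot: [-0.321, 0.629, -0.622, 0.34]
ft_force: [0.8, -0.1, -1.5]
grip_width: 0.245
```

```bash
python3 f.py;python3 -c "
from m import *
print(force(4))
go(.4316+.025,.264+.036,.047,-34.5)"
```

```text
t 20.92 F along -0.37 lat 0.66 z -1.48 dock (np.float64(-42.0), np.float64(-0.3)) z 0.0481 [0.4323 0.2649 0.0481]
(array([ 0.19,  0.43, -1.33]), array([0.35, 0.52, 0.38]), ('along', np.float64(-0.46)))
t 21.12 pos [0.4325 0.2653 0.0484] az -34.32 tilt [-0.029 -1.     0.004] F [-0.28 -0.3  -1.46] w 0.243
offset [-0.0422  0.0026  0.0004] yaw 0.18
```

move_arm --increments '[{"offset":[-0.005,0,0],"yaw":0,"jaw":255},{"offset":[-0.015,0,0],"yaw":0,"jaw":255},{"offset":[-0.03,0,0],"yaw":0,"jaw":255},{"offset":[-0.045,0,0],"yaw":0,"jaw":255},{"offset":[-0.05,0,0],"yaw":0,"jaw":255},{"offset":[-0.05,0.002,0],"yaw":0,"jaw":255},{"offset":[-0.05,0.003,0],"yaw":0,"jaw":255},{"offset":[-0.05,0.004,0],"yaw":0,"jaw":255},{"offset":[-0.05,0.005,0],"yaw":0,"jaw":255},{"offset":[-0.05,0.005,0],"yaw":0,"jaw":255}]'

```text
clock: 21.95
position: [0.4608, 0.3068, 0.0454]
ee_rot: [-0.32, 0.629, -0.622, 0.34]
ft_force: [0.1, 2.0, 6.1]
grip_width: 0.243
```

```bash
python3 f.py;python3 m.py .47 .31 .045 -34.5 7
python3 -c "
import cv2
b=cv2.imread('pics/scene7.png')[160:320,220:420];cv2.imwrite('pics/v8.png',cv2.resize(b,None,fx=3.5,fy=3.5,interpolation=cv2.INTER_CUBIC))"
```

```text
t 21.95 F along -1.71 lat -1.05 z 6.06 dock (np.float64(-92.6), np.float64(-0.5)) z 0.0454 [0.4608 0.3068 0.0454]
t 21.95 pos [0.4608 0.3068 0.0454] az -34.33 tilt [-0.03  -1.     0.005] F [0.1  2.   6.06] w 0.243
offset [-0.0079  0.0007  0.0058] yaw 0.17
top can_mid 0.82 [0.293  0.3107 0.07  ] (np.float64(-0.9), np.float64(-141.0))
scene can_mid 0.76 [0.378  0.1692 0.07  ] (np.float64(67.6), np.float64(9.2))
scene can_mid 0.69 [0.2818 0.3168 0.07  ] (np.float64(0.4), np.float64(-153.6))
scene stick_grip 0.89 [0.4665 0.305  0.03  ] (np.float64(-94.4), np.float64(5.2))
(array([-0.75,  1.34,  6.32]), array([0.34, 0.41, 0.42]), ('along', np.float64(-0.68)))
tcp dock (np.float64(-92.6), np.float64(-0.5)) [0.4608 0.3067 0.0455]
```

View pics/v8.png

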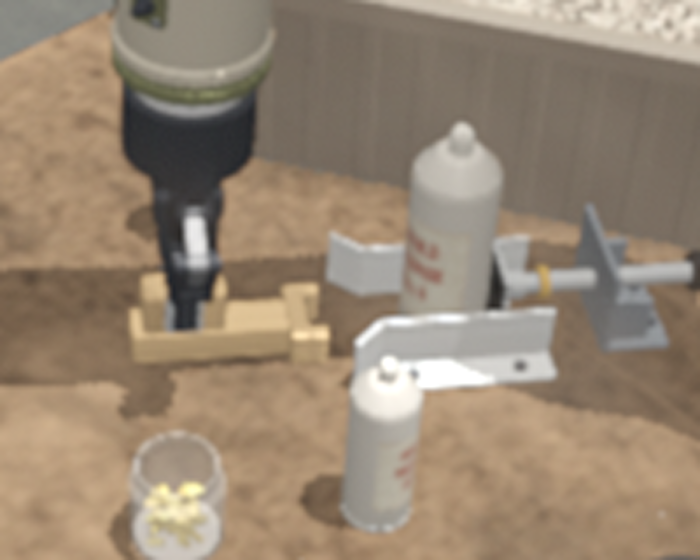

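The can stands upright against the buffer and the stick rests on the bench, clear of it by about 45 mm. Releasing the stick.

move_arm --increments '[{"offset":[0,0,0],"yaw":0,"jaw":120},{"offset":[0,0,0],"yaw":0,"jaw":60},{"offset":[0,0,0],"yaw":0,"jaw":0},{"offset":[0,0,0],"yaw":0,"jaw":0},{"offset":[0,0,0],"yaw":0,"jaw":0},{"offset":[0,0,0],"yaw":0,"jaw":0},{"offset":[0,-0.02,0],"yaw":0,"jaw":0},{"offset":[0,-0.05,0],"yaw":0,"jaw":0},{"offset":[0,-0.09,0],"yaw":0,"jaw":0},{"offset":[0,-0.13,0],"yaw":0,"jaw":0}]'

```text
clock: 23.28
position: [0.4573, 0.3036, 0.1763]
ee_rot: [-0.321, 0.629, -0.622, 0.34]
ft_force: [0.8, 0.9, 0.3]
grip_width: 1.0
```

move_arm --increments '[{"offset":[-0.02,-0.03,0],"yaw":0,"jaw":0},{"offset":[-0.05,-0.06,0],"yaw":0,"jaw":0},{"offset":[-0.08,-0.08,0],"yaw":0,"jaw":0},{"offset":[-0.08,-0.08,0],"yaw":0,"jaw":0},{"offset":[-0.08,-0.08,0],"yaw":0,"jaw":0},{"offset":[-0.08,-0.08,0],"yaw":0,"jaw":0}]'

```text
clock: 23.78
position: [0.5004, 0.3675, 0.2575]
ee_rot: [-0.322, 0.629, -0.622, 0.339]
ft_force: [0.3, -0.4, -0.3]
grip_width: 1.002
```

```bash
python3 m.py .47 .31 .045 -34.5 8
python3 -c "
import cv2
b=cv2.imread('pics/scene8.png')[130:330,170:420];cv2.imwrite('pics/v9.png',cv2.resize(b,None,fx=3,fy=3,interpolation=cv2.INTER_CUBIC))"
```

```text
t 23.78 pos [0.5004 0.3675 0.2575] az -34.29 tilt [-0.027 -1.     0.003] F [ 0.32 -0.44 -0.34] w 1.002
offset [0.0702 0.2107 0.0067] yaw 0.21
top can_mid 0.64 [0.2924 0.308  0.07  ] (np.float64(1.7), np.float64(-139.9))
scene can_mid 0.96 [0.5309 0.2403 0.07  ] (np.float64(-77.6), np.float64(95.0))
scene can_mid 0.8 [0.2807 0.3215 0.07  ] (np.float64(-2.9), np.float64(-157.2))
scene can_mid 0.62 [0.3707 0.1733 0.07  ] (np.float64(68.3), np.float64(0.9))
scene stick_grip 0.67 [0.4655 0.3075 0.03  ] (np.float64(-95.9), np.float64(3.0))
(array([-0.03, -0.14, -0.2 ]), array([0.35, 0.21, 0.47]), ('along', np.float64(0.13)))
tcp dock (np.float64(-165.5), np.float64(-2.0)) [0.5008 0.3677 0.2586]
```

View pics/v9.png

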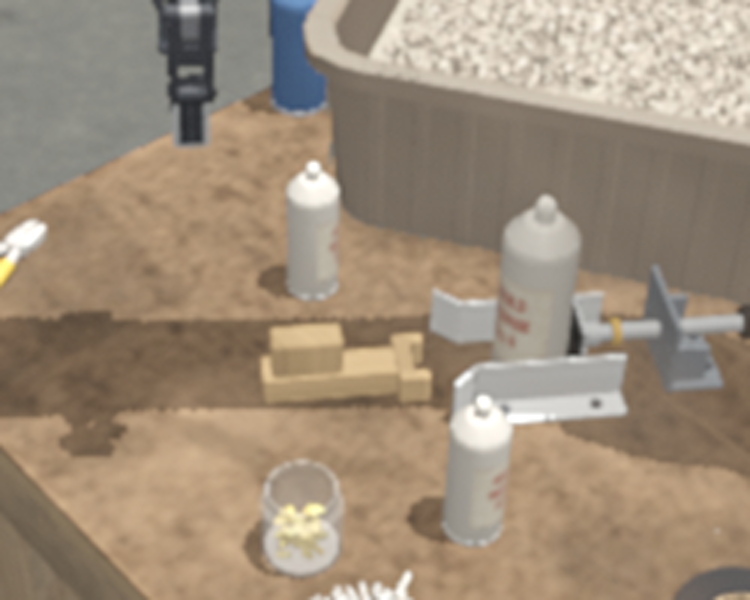

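```bash
python3 -c "
from workcell import manip
print(manip.hand_in())"
```

```text
the job is handed in; nothing more can be done
None
```

The job is handed in, and nothing I could see or measure failed; `hand_in` gives no verdict. I took the push stick by its grip block, nested the large grey can in the fork and slid it into the dock, pressed it on the buffer and eased off. The stick is laid on the bench clear of the can.

- **Pressing:** at the final press the wrist force along the dock averaged 13.7 N over 0.6 s. Sliding friction was about 2.6–3 N, so I put the buffer force at about 10–11 N; it was inferred, not measured. The last single wrist reading was 14.5 N, with noise of about 0.5 N, so the margin to the 15 N limit was thin.
- **Tilt under load:** the gripper tilted about 0.03 rad. The can looked upright throughout, and the stick lies flat now.
- **Last look:** the can is upright in the bay, at dock x of about 68 mm and y of about 1 mm, and in the picture it touches the buffer. The network's sideways reading scattered by several mm, with one outlier at 9 mm. The stick lies about 55 mm clear of the can.
- **Bystanders:** the blue can and the jar look unmoved in the pictures; I did not measure them.

The clock stood at about 24 s of the 72 s allowed.

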